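# Clamp a bridge blank in the bench gauge with its ratchet cap

## Robot

A 7-joint arm with a two-finger parallel gripper is mounted at the origin on a cart in front of the work surface, level with it; the furniture and walls round the work are solid. World frame = base frame: x ahead of the robot, y to its left, z up, the work surface at z = 0. Lengths are in m, angles in rad, forces in N, time in s.
With the tool pointing down it reaches from about 0.4 to 0.9 m from the base axis. Payload 5.6 kg.
Tool frame: the origin (TCP) lies between the finger pads; the fingertips stand 8 mm ahead of it and the grasp point (between the pads) lies 11 mm behind it; z points along the fingers, x is the direction in which the jaws open and shut, and the axes are right-handed (so a half turn about z gives the same grasp; the last joint's range is limited). The gripper opens to 92 mm and grips with 3 to 60 N. Pads are 20 mm wide; open, the fingers measure 128 mm over their backs; the gripper's body (75 mm by 189 mm) begins 69 mm behind the grasp point.
Start: joints at [-1.342, 0.468, -0.012, 1.603, 0.006, 1.071, -0.056], TCP at [0.175, 0.626, 0.2] pointing down, gripper open.
Joint ranges: [-2.53, 2.53], [-0.31, 2.02], [-1.57, 1.55], [0.28, 2.44], [-1.29, 4.43], [0.15, 1.84], [-2.92, 2.92]. Speed limits (rad/s): [2.57, 2.57, 3.14, 3.14, 3.14, 3.14, 3.14].

## Interface

Orientations are given as [roll, pitch, yaw] about the fixed x, y, z axes, in that order (R = Rz(yaw) Ry(pitch) Rx(roll)).
In Python, from workcell import ctrl, read_camera, get_calibration gives the robot as it stands. The module is installed in compiled form; this text tells all that it offers.
- The arm moves only by the tool servo_tool, never from a script. Its argument "increments" is a list of rows, each a list of 3 entries, a list of its own where there are three numbers: the finger opening in cm, from 0 to 9.19, then the shift along the tool's x, y, z in cm, then the turn, a rotation vector about the tool's x, y, z in degrees. A call has 1 to 8 rows; each row is the pose to reach, as a shift and turn from the pose commanded when the call began, along the tool's axes at that moment; what a row does not reach only later rows make up. A row lasts 1/8 s, in which the tool goes at most 62.5 mm and 10.7 degrees, less where a joint would pass 70% of its speed; a pose out of reach is approached as far as the arm can. A call with a gripper value outside its range is refused whole. The fingers move at their own pace and stop on an object; "force" is the grip in N (left out, the last holds). Time passes only in rows, so rows that repeat a pose let the fingers close. It gives the time, the measured TCP pose, the force and the opening at its end, in the units of the state.
- ctrl.get_state(): the state, without advancing time (a new reading comes with each control period).
- read_camera(name): name is "side" or "top" or "wrist"; returns the picture (400x640x3 uint8, red, green, blue); there is no depth.
- get_calibration(name): a dict with "mtx" (3x3 intrinsics, pixels), "view" (4x4, takes a point from world to camera coordinates). Camera axes: x right, y up, looking along -z (the intrinsics and any distortion apply to the point x, -y, -z); pixel columns grow to the right and rows downward; lengths in m; the calibration is good to about 2 mm. A picture is of the moment at which its call begins: read the wrist's pose just before it. get_calibration takes no time and is no camera call; for the wrist camera it gives the pose at the moment of the call.
- ctrl.job_done(): hands the job in, once; it reports no verdict.
The state is a dict: "clock": time; "qpos": joint angles; "joint_vel": joint speeds; "effort": joint torques, N m; "tool_pos": TCP position; "eef_rot": TCP orientation; "force": force on the tool from outside, world axes, zero at the start; "torque": the same for the moment, N m; "gripper_width": opening from 0.0 (shut) to 1.0 (fully open).
Only numpy, scipy, OpenCV 4.12 (cv2) and the standard library are available. Lean on these libraries where they do the work, as an engineer would, in place of code of your own. Each camera call takes 0.05 s, during which the arm holds its last target. There are 200 camera calls.

## Task

Lay the black bridge blank flat on the table of the bench gauge, lengthwise and centred, with its end pushed up against the column under the spindle. Then screw the spindle down on it by the narrow ratchet cap on top (the wider sleeve below it has no clutch) until you feel the clutch slip; let it slip by about a twelfth of a turn (no more than an eighth, or the blank is bruised) and let go. Leave the other things on the bench where they are.

Things in the scene. Friction and masses are not known exactly. Their poses are not given: they have to be found in the camera images.
- blank_center (a point): centre of the black ebony bridge blank, a plain bar 160 long (its y axis), 30 wide (x), 10 mm thick (z), 55 to 105 g, loose, flat on the worktop at the start; this point is half-way up, 5 mm above its underside
- blank: the same black bar; this origin is the centre of its underside
- gauge: grey bench gauge, bolted down, yaw varies. Origin on the worktop straight below the spindle axis; x points from its open front towards the column behind, z up. Foot plate 12 mm high, 90 wide, x = -85 to +75 mm; on it a steel table 56 mm wide, x = -80 to +30 mm, top at z = 30 mm; column behind it, from x = +30 mm
- table_stop (a point): point on the table top at the middle of the foot of the column's flat front face (50 mm wide), the stop for the blank's end; axes as the gauge's. The home blank has its centre 80 mm in front of this point (x = -80 mm) and 5 mm above it, and sticks out 50 mm beyond the front of the table, where it can be held from above
- boss (a point): centre of the underside of the arm's round boss (42 mm across), on the spindle axis, 77 mm above the worktop. From it the spindle, a 12 mm ball-ended rod, points down at the table, 30 mm in front of the column; its ball starts 3 to 17 mm above where the top of the laid blank will be. Its height is not measured
- sleeve: steel sleeve on the gauge's arm, 44 mm across, from z = 108 to 126 mm, turning on the vertical spindle axis; the spindle belongs to it. It drives the spindle directly, without the clutch. Origin on the axis at its underside
- cap_grip (a point): point on the vertical axis half-way up the grip of the ratchet cap, 148 mm above the worktop. The cap is a dark knurled cylinder 36 mm across that stands on the sleeve from z = 128 to 166 mm and does not rise or fall as it turns. Turned clockwise seen from above it lowers the spindle 5 mm a radian; 0.6 to 3.4 rad of turning bring it onto the laid blank
- cap_top (a point): centre of the cap's flat top, z = 166 mm. Torque at the cap: the screw drags at 0.32 N m running free (at a standstill any residue up to that, either way); once the spindle bears, torque rises by 0.2 N m within 0.3 rad and there the clutch between cap and sleeve slips, adding 0.14 N m a radian of slip, and pressure with it. The screw stays put when let go
- tin: blue-lidded round tin, 72 across, 28 mm high, bystander; origin under its centre
- offcut: pale wooden stick 130 x 16 x 12 mm, bystander; origin under its centre
- screwdriver: screwdriver 200 mm long with a thick yellow handle, bystander; origin under its centre
Mind the look-alikes: they are no part of the job. There is more than one size of the blank; the job needs the larger.

How it is judged:
On the way, in this order (a step that is already met when the one before it is completed fails the run):
1. the blank lies home on the gauge's table, its end against the column, not yet clamped (x of blank_center in the frame of table_stop between -0.0845 and -0.077 m and y of blank_center in the frame of table_stop between -0.008 and 0.008 m and z of blank_center in the frame of table_stop between 0.002 and 0.0075 m and angle between the y axis of blank_center and the x axis of gauge, either way round below 0.12 rad and contact force between sleeve and blank below 5 N), for 0.2 s.
2. the spindle presses the blank at clutch pressure (contact force between sleeve and blank above 30 N), for 0.2 s.
At the end, for the whole second after the job is handed in: The blank lies at rest flat on the table, centred within 8 mm, lengthwise within 0.12 rad, its end within 4.5 mm of the column; the spindle presses it with 30 to 58 N (the clutch starts to slip near 36 N; each radian of slip adds about 28 N) (x of blank_center in the frame of table_stop between -0.0845 and -0.077 m and y of blank_center in the frame of table_stop between -0.008 and 0.008 m and z of blank_center in the frame of table_stop between 0.002 and 0.0075 m and angle between the y axis of blank_center and the x axis of gauge, either way round below 0.12 rad and contact force between sleeve and blank between 30 and 58 N and linear speed of blank below 0.02 m/s); the robot touches nothing.
It fails at once if the spindle presses the blank with more than 58 N (contact force between sleeve and blank above 58 N).
It fails at once if the tin is moved by more than 30 mm (distance of tin from where it was at the start of the episode above 0.03 m).
It fails at once if the offcut is moved by more than 30 mm (distance of offcut from where it was at the start of the episode above 0.03 m).
It fails at once if the screwdriver is moved by more than 30 mm (distance of screwdriver from where it was at the start of the episode above 0.03 m).
It also fails if it takes over 72 s, if anything falls off the work surface, if the arm or the gripper's body presses on something with over 40 N, if the wrist force passes 120 N, or if a joint passes its speed limit or range.

## Working session

There is one attempt and no reset: what is moved stays moved. The work goes in short steps, Python scripts to look and compute and a tool call to move; the robot and the scene stay as the last step left them, time stands still between calls to the robot, and variables do not carry over. Pictures are saved under pics/ and viewed, about 8 in all and at most 12, crops included, and the job is handed in when it is done.

Besides the shell and the picture viewer there is one more tool, called as name([rows], argument=value, ...), one row to a line, values as JSON. servo_tool: Moves the arm, as the interface text tells. Its arguments: {"type":"object","properties":{"increments":{"type":"array","items":{"type":"array"}},"force":{"type":"number"}},"required":["increments"]}

```bash
mkdir -p pics
cat > h.py <<'E'
import numpy as np, cv2
from workcell import ctrl, read_camera, get_calibration
def grab(n,f):
    c=get_calibration(n); im=read_camera(n); cv2.imwrite('pics/'+f,im[:,:,::-1]); np.savez('pics/'+f+'.npz',im=im,mtx=c['mtx'],view=c['view'],d=np.array(c.get('dist',np.zeros(5)))); return im,c
def ray(c,px):
    d=c.get('dist'); d=np.zeros(5) if d is None else np.array(d,float)
    u=cv2.undistortPoints(np.array(px,float).reshape(1,1,2),np.array(c['mtx']),d)[0,0]
    V=np.array(c['view']); R,t=V[:3,:3],V[:3,3]
    return -R.T@t, R.T@np.array([u[0],-u[1],-1.])
def onz(c,px,z):
    o,r=ray(c,px); return o+r*(z-o[2])/r[2]
def proj(c,p):
    V=np.array(c['view']); q=V[:3,:3]@np.array(p)+V[:3,3]; K=np.array(c['mtx']); 
    return (K@[q[0]/-q[2],-q[1]/-q[2],1])[:2]
E
python3 - <<'E'
from h import *
for n in('top','side'):
    im,c=grab(n,n+'0.png'); print(n,c)
print(ctrl.get_state())
a=cv2.imread('pics/top0.png');b=cv2.imread('pics/side0.png')
cv2.imwrite('pics/both.png',cv2.resize(np.vstack([a,b]),(480,600)))
E
```

```text
top {'mtx': array([[516.63020825,   0.        , 313.99091533],
       [  0.        , 516.63020825, 196.14127589],
       [  0.        ,   0.        ,   1.        ]]), 'view': array([[-0.01468583, -0.99980531, -0.01317839, -0.01674174],
       [ 0.98898443, -0.01646581,  0.14710093, -0.57381121],
       [-0.14728929, -0.01087293,  0.98903369, -1.48454864],
       [ 0.        ,  0.        ,  0.        ,  1.        ]])}
side {'mtx': array([[390.01138617,   0.        , 329.66894319],
       [  0.        , 390.01138617, 197.56662514],
       [  0.        ,   0.        ,   1.        ]]), 'view': array([[ 0.40779305,  0.91306995, -0.00284352, -0.18213185],
       [-0.6463195 ,  0.2908546 ,  0.70546063,  0.28689264],
       [ 0.64496196, -0.28584412,  0.7087434 , -1.63692047],
       [ 0.        ,  0.        ,  0.        ,  1.        ]])}
{'clock': 0.1, 'qpos': array([-1.34199853,  0.46831631, -0.01159058,  1.6034732 ,  0.00603995,
        1.07142316, -0.05629597]), 'joint_vel': array([ 5.57400517e-04, -9.08589061e-04,  8.37038655e-04, -3.06762544e-03,
        2.09307867e-03, -2.66188055e-06, -3.44810521e-04]), 'effort': array([ 8.40444318e-04, -5.21644878e+01, -1.26615100e-02, -2.44363225e+01,
       -5.68993867e-02,  1.40818488e-02,  5.29327485e-05]), 'tool_pos': array([0.17444457, 0.62560614, 0.19884214]), 'eef_rot': array([3.14143749e+00, 1.57923670e-03, 1.29894590e+00]), 'force': array([-0.67200857, -0.02172879, -0.7816777 ]), 'torque': array([ 0.02777743, -0.00195856, -0.01891774]), 'gripper_width': 1.003233583043827}
```

View pics/top0.png

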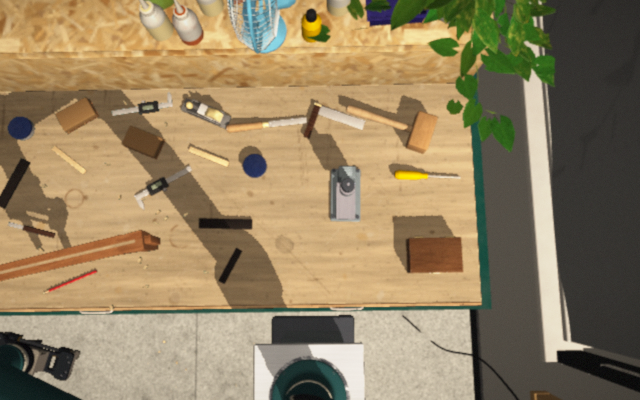

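View pics/side0.png

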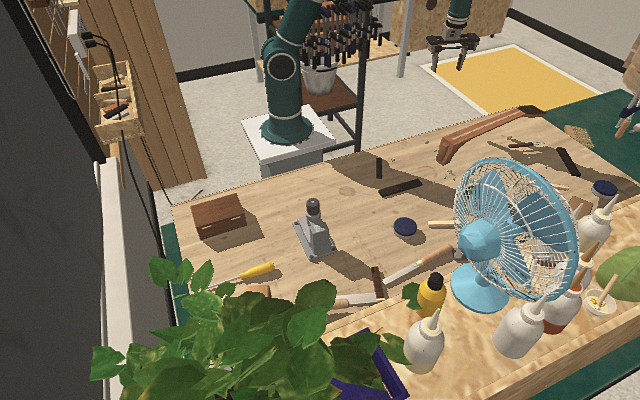

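Top view: black bars at (225,223), (230,265) and (14,183); the gauge is at (345,193) with its cap at about (347,175). I'll measure the bars and the gauge.

Run:
```python
from h import *
def ld(n):
    z=np.load(f'pics/{n}0.png.npz'); return z['im'],dict(mtx=z['mtx'],view=z['view'])
im,c=ld('top'); hsv=cv2.cvtColor(im,cv2.COLOR_RGB2HSV)
g=im.max(2)
for thr in(45,60):
  m=(g<thr).astype(np.uint8); m[:90]=0;m[305:]=0;m[:,480:]=0
  for k in cv2.findContours(m,cv2.RETR_EXTERNAL,cv2.CHAIN_APPROX_NONE)[0]:
    if cv2.contourArea(k)<60: continue
    W=np.array([onz(c,p[0],.01)[:2] for p in k],np.float32)
    r=cv2.minAreaRect(W*1000); b=cv2.boxPoints(r)
    e=max([b[1]-b[0],b[2]-b[1]],key=np.linalg.norm)
    print(thr,cv2.minAreaRect(k)[0],np.round(r[0],1),np.round(r[1],1),'yaw long',np.degrees(np.arctan2(e[1],e[0]))%180)
crop=im[155:290,180:380]; 
a=cv2.resize(crop,None,fx=4,fy=4,interpolation=cv2.INTER_CUBIC)
cv2.imwrite('pics/crop.png',a[:,:,::-1])
s,cs=ld('side')
for nm,px in dict(tin=(255,165),off=(208,155),sd=(425,176),cap=(347,175)).items(): print(nm,onz(c,px,.166 if nm=='cap' else .015))
```

```text
45 (229.7356414794922, 265.4012451171875) [375.  227.5] [ 17.5 104.8] yaw long 151.38696
45 (224.5, 223.0) [501.3 244.5] [153.5  24.1] yaw long 89.08009
45 (12.64622688293457, 182.63681030273438) [635.9 894.1] [ 30.5 154.1] yaw long 154.25609
60 (229.72618103027344, 265.3516845703125) [375.1 227.5] [ 19.7 107.3] yaw long 151.47302
60 (224.49166870117188, 223.25779724121094) [500.5 244.7] [154.8  29. ] yaw long 87.22923
60 (157.00001525878906, 185.50001525878906) [619.  451.4] [30.9 58.1] yaw long 116.41218
60 (12.787736892700195, 182.882080078125) [635.  893.6] [ 32.1 155.4] yaw long 154.25604
60 (147.9451141357422, 107.00608825683594) [867.3 487.1] [28.7 55.7] yaw long 95.49731
tin [0.67626069 0.15253938 0.015     ]
off [0.7099267  0.29632939 0.015     ]
sd [ 0.63341488 -0.36131373  0.015     ]
cap [ 0.61185664 -0.11797644  0.166     ]
```

View pics/crop.png

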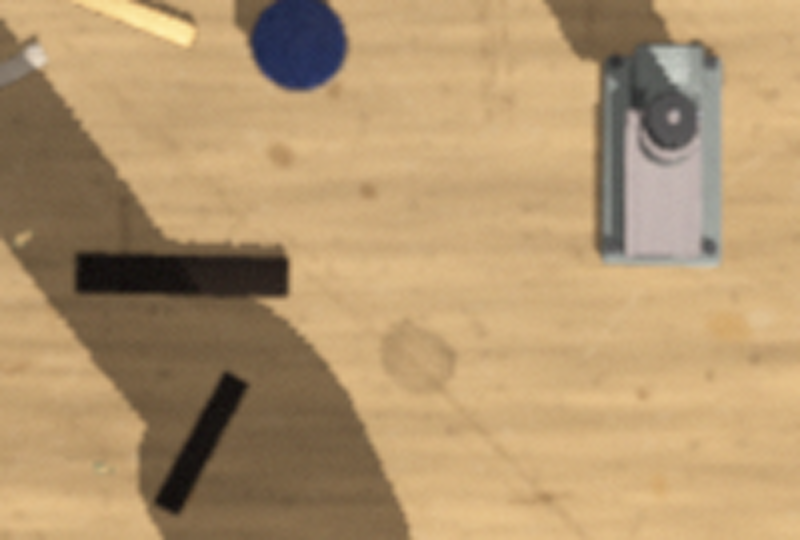

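Bars, all black: A (225,223) about 155x29 mm, in reach. B (230,265) about 105x18, too small. C (13,183) about 155x31, but at (0.64,0.89), out of reach at 1.09 m. The crop shows A as the full-size bar with B the small look-alike, so A is the blank. The gauge faces the robot with its yaw near 0. I'll go above A now.

```bash
cat >> h.py <<'E'
def plan(p,yaw):
    s=ctrl.get_state(); R=cv2.Rodrigues(np.zeros(3))[0]
    from scipy.spatial.transform import Rotation as T
    R=T.from_euler('xyz',s['eef_rot']); G=T.from_euler('xyz',[np.pi,0,yaw])
    print('at',np.round(s['tool_pos'],4),np.round(s['eef_rot'],3),'shift cm',np.round(R.inv().apply(np.array(p)-s['tool_pos'])*100,2),'turn',np.round((R.inv()*G).as_rotvec(degrees=True),1))
E
python3 -c "
from h import *
plan([.47,.30,.2],0)"
```

```text
at [0.1744 0.6256 0.1988] [3.141e+00 2.000e-03 1.299e+00] shift cm [-23.43  37.21  -0.07] turn [ 0.1  0.1 74.4]
```

servo_tool([
  [9,[-23.4,37.2,0],[0,0,74.4]],
  [9,[-23.4,37.2,0],[0,0,74.4]],
  [9,[-23.4,37.2,0],[0,0,74.4]],
  [9,[-23.4,37.2,0],[0,0,74.4]],
  [9,[-23.4,37.2,0],[0,0,74.4]],
  [9,[-23.4,37.2,0],[0,0,74.4]],
  [9,[-23.4,37.2,0],[0,0,74.4]],
  [9,[-23.4,37.2,0],[0,0,74.4]],
])

```text
clock: 1.1
tool_pos: [0.4734, 0.2957, 0.1997]
eef_rot: [3.14, -0.002, -0.01]
force: [-0.8, -0.7, -0.1]
gripper_width: 0.977
```

Run:
```python
from h import *
s=ctrl.get_state(); print(s['clock'],s['qpos'],s['tool_pos'],s['eef_rot'])
im,c=grab('wrist','w1.png'); print(c['view'])
```

```text
1.1 [-0.93923315  0.31878124  0.39258134  1.85304125 -0.14027902  0.99689109
 -0.49771907] [0.47339226 0.29565225 0.19974919] [ 3.13959844e+00 -1.52301611e-03 -9.61705720e-03]
[[ 0.9999564  -0.00924146  0.00134126 -0.4715942 ]
 [ 0.00926772  0.96448653 -0.26396938 -0.2578331 ]
 [ 0.00114583  0.2639703   0.96453013 -0.46980545]
 [ 0.          0.          0.          1.        ]]
```

View pics/w1.png

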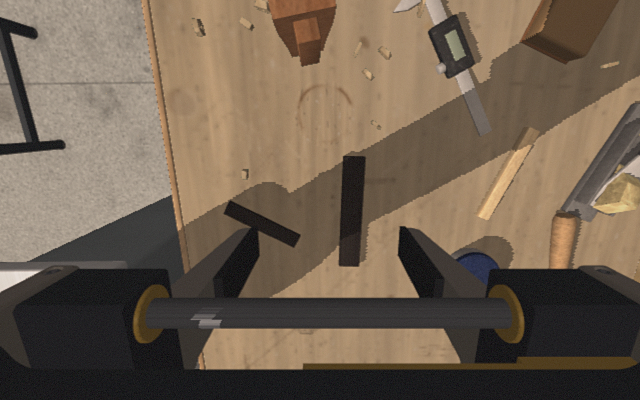

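Wrist view: blank upright from (352,155) to (349,266), the small look-alike at (262,224) and the tin at (475,270). I'll measure the blank here.

Run:
```python
from h import *
z=np.load('pics/w1.png.npz'); im=z['im']; c=dict(mtx=z['mtx'],view=z['view'])
m=(im.max(2)<60).astype(np.uint8); m[:140]=0; m[275:]=0; m[:,:325]=0; m[:,380:]=0
k=max(cv2.findContours(m,0,1)[0],key=cv2.contourArea)
W=np.array([onz(c,p[0],.01)[:2] for p in k],np.float32)*1000
r=cv2.minAreaRect(W); print(r, cv2.boxPoints(r).round())
print('cam',-c['view'][:3,:3].T@c['view'][:3,3])
plan([r[0][0]/1000,r[0][1]/1000+.055,.10],0)
# gauge in top view: edges
z=np.load('pics/top0.png.npz'); t=z['im']; c=dict(mtx=z['mtx'],view=z['view'])
hsv=cv2.cvtColor(t,cv2.COLOR_RGB2HSV)
m=((hsv[:,:,1]<60)&(t.max(2)>60)).astype(np.uint8); m[:160]=0;m[225:]=0;m[:,:322]=0;m[:,370:]=0
k=max(cv2.findContours(m,0,1)[0],key=cv2.contourArea); print('foot px',cv2.minAreaRect(k))
low=[p[0] for p in k]; low=[p for p in low if p[1]>170]
W=np.array([onz(c,p,.012)[:2] for p in low],np.float32)*1000
print('foot',cv2.boxPoints(cv2.minAreaRect(W)).round(1))
# table: pale
m=((t.min(2)>145)&(hsv[:,:,1]<40)).astype(np.uint8); m[:185]=0;m[225:]=0;m[:,:322]=0;m[:,370:]=0
k=max(cv2.findContours(m,0,1)[0],key=cv2.contourArea)
print('tablepx',cv2.boundingRect(k))
W=np.array([onz(c,p[0],.03)[:2] for p in k],np.float32)*1000
print('table',cv2.boxPoints(cv2.minAreaRect(W)).round(1))
# cap
m=(t.max(2)<85).astype(np.uint8); m[:160]=0;m[200:]=0;m[:,:338]=0;m[:,358:]=0
k=max(cv2.findContours(m,0,1)[0],key=cv2.contourArea); (x,y),rr=cv2.minEnclosingCircle(k); print('cap',x,y,rr,onz(c,(x,y),.16))
```

```text
((505.3318176269531, 245.04684448242188), (159.18614196777344, 29.68608283996582), 87.8892822265625) [[488. 166.]
 [517. 165.]
 [523. 324.]
 [493. 325.]]
cam [0.47450148 0.36833302 0.385714  ]
at [0.4715 0.2984 0.1995] [ 3.141 -0.    -0.004] shift cm [ 3.38 -0.19  9.95] turn [ 0.1 -0.  -0.2]
foot px ((345.0, 193.5), (55.0, 30.0), 90.0)
foot [[ 500.3 -161.8]
 [ 652.8 -166.1]
 [ 655.3  -75.9]
 [ 502.8  -71.7]]
tablepx (332, 185, 28, 36)
table [[ 500.9 -157.6]
 [ 606.7 -160.5]
 [ 608.9  -80.7]
 [ 503.1  -77.8]]
cap 343.5 179.5 12.349188804626465 [ 0.60063948 -0.10843437  0.16      ]
```

Blank measures 159 x 29.7 mm, centre (0.505,0.245), long axis 88°, which matches the given size. I'll grip 55 mm from the centre at about (0.507,0.300).

servo_tool([
  [9,[3.5,-0.2,6],[0,0,1.7]],
  [9,[3.5,-0.2,12],[0,0,1.7]],
  [9,[3.5,-0.2,16],[0,0,1.7]],
  [9,[3.5,-0.2,18.2],[0,0,1.7]],
  [9,[3.5,-0.2,18.9],[0,0,1.7]],
  [9,[3.5,-0.2,18.9],[0,0,1.7]],
], force=30)

```text
clock: 1.9
tool_pos: [0.5045, 0.3038, 0.0108]
eef_rot: [-3.141, 0.0, -0.028]
force: [0.4, 0.7, 0.3]
gripper_width: 0.98
```

servo_tool([
  [2,[0,0,0],[0,0,0]],
  [2,[0,0,0],[0,0,0]],
  [2,[0,0,0],[0,0,0]],
  [2,[0,0,0],[0,0,0]],
  [2,[0,0,0],[0,0,0]],
  [2,[0,0,0],[0,0,0]],
], force=40)

```text
clock: 2.65
tool_pos: [0.505, 0.3028, 0.0107]
eef_rot: [3.142, 0.0, -0.029]
force: [-0.8, 0.0, -0.2]
gripper_width: 0.35
```

servo_tool([
  [2,[0,0,-3],[0,0,0]],
  [2,[0,0,-8],[0,0,0]],
  [2,[0,0,-14],[0,0,0]],
  [2,[0,0,-20],[0,0,0]],
  [2,[0,0,-26],[0,0,0]],
  [2,[0,0,-29],[0,0,0]],
  [2,[0,0,-29],[0,0,0]],
])

```text
clock: 3.52
tool_pos: [0.5062, 0.3034, 0.3033]
eef_rot: [-3.138, -0.004, -0.029]
force: [0.5, -0.6, 0.0]
gripper_width: 0.216
```

servo_tool([
  [2,[1.4,4.7,0],[0,0,-10.2]],
  [2,[2.8,9.4,0],[0,0,-20.4]],
  [2,[4.2,14,0],[0,0,-30.6]],
  [2,[5.6,18.7,0],[0,0,-40.8]],
  [2,[7,23.4,0],[0,0,-51]],
  [2,[8.4,28,0],[0,0,-61.2]],
  [2,[9.8,32.7,0],[0,0,-71.4]],
  [2,[11.2,37.4,0],[0,0,-81.6]],
])

```text
clock: 4.53
tool_pos: [0.6055, -0.0755, 0.2986]
eef_rot: [-3.139, 0.0, 1.401]
force: [0.2, 0.2, 0.7]
gripper_width: 0.218
```

Run:
```python
from h import *
s=ctrl.get_state(); print(s['clock'],s['qpos'],s['force'],s['gripper_width'])
plan([.62,-.12,.30],np.pi/2)
```

```text
4.525 [-0.25239953  0.32756503  0.41794569  1.60945348 -0.13840476  1.23704189
  1.59266031] [0.24765949 0.23685105 0.72072185] 0.2184875759330607
at [ 0.6055 -0.0755  0.2986] [-3.139  0.     1.401] shift cm [-4.14  2.18 -0.15] turn [-0.2  0.  -9.7]
```

The width reads 0.218, which is the commanded 2 cm: the fingers hadn't closed before the lift, so there's no blank in hand. I'll look at the gauge while I'm here, then go back for it.

servo_tool([
  [9,[-4.1,2.2,0],[0,0,-9.7]],
  [9,[-4.1,2.2,0],[0,0,-9.7]],
  [9,[-4.1,2.2,0],[0,0,-9.7]],
])

```text
clock: 4.9
tool_pos: [0.6198, -0.1176, 0.299]
eef_rot: [-3.139, -0.001, 1.563]
force: [0.6, -0.0, -0.1]
gripper_width: 0.522
```

Run:
```python
from h import *
im,c=grab('wrist','w2.png'); print(-c['view'][:3,:3].T@c['view'][:3,3])
grab('top','top2.png')
```

```text
[ 0.54729986 -0.11865421  0.48526696]
```

View pics/w2.png

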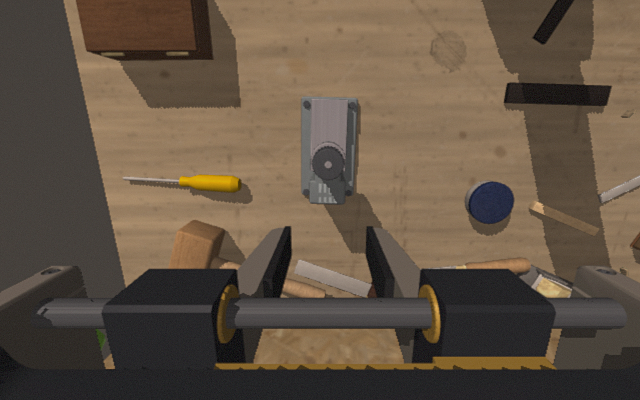

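Wrist view: gauge with its foot front edge at row 97 (cols 302–358), cap centre at (328,161), and the blank lying at (557,94), nearly where it was. Measuring both.

Run:
```python
from h import *
z=np.load('pics/w2.png.npz'); im=z['im']; c=dict(mtx=z['mtx'],view=z['view'])
m=(im.max(2)<60).astype(np.uint8); m[:75]=0; m[120:]=0; m[:,:490]=0
k=max(cv2.findContours(m,0,1)[0],key=cv2.contourArea)
W=np.array([onz(c,p[0],.01)[:2] for p in k],np.float32)*1000
r=cv2.minAreaRect(W); print('blank',r, cv2.boxPoints(r).round())
hsv=cv2.cvtColor(im,cv2.COLOR_RGB2HSV)
m=((hsv[:,:,1]<55)&(im.max(2)>70)).astype(np.uint8)
m[:85]=0;m[225:]=0;m[:,:290]=0;m[:,370:]=0
k=max(cv2.findContours(m,0,1)[0],key=cv2.contourArea)
for side in (0,1):
  pts=[]
  for row in range(105,185,5):
    q=[p for p in k[:,0] if False]; xs=np.where(m[row,290:370])[0]+290
    pts.append(onz(c,(xs[0] if side==0 else xs[-1]+1,row+.5),.012)[:2])
  pts=np.array(pts); f=np.polyfit(pts[:,0],pts[:,1],1); print('edge y(x=.587),slope',np.polyval(f,.587),f[0], np.std(pts[:,1]-np.polyval(f,pts[:,0])))
rows=[np.where(m[:,x])[0][0] for x in range(308,354,3)]; print('front rows',rows,[onz(c,(x,np.median(rows)),.012)[:2].round(4) for x in(308,352)])
m=(im.max(2)<105).astype(np.uint8); m[:135]=0;m[182:]=0;m[:,:308]=0;m[:,348:]=0
k=max(cv2.findContours(m,0,1)[0],key=cv2.contourArea); (x,y),rr=cv2.minEnclosingCircle(k); print('cap',x,y,rr,onz(c,(x,y),.166),'r px expected',c['mtx'][0,0]*.018/.32)
print('capbyeye',onz(c,(328,163),.166), onz(c,(328,163),.16))
plan([.50,.245,.20],0)
```

```text
blank ((505.7482604980469, 241.67678833007812), (163.5135040283203, 30.92661476135254), 87.851806640625) [[487. 161.]
 [518. 159.]
 [524. 323.]
 [493. 324.]]
edge y(x=.587),slope -0.16314912995785935 -0.031910636010340554 1.3437110265466432e-17
edge y(x=.587),slope -0.07357476346610392 -0.023917796851941918 0.0014417637916734635
front rows [np.int64(96), np.int64(97), np.int64(97), np.int64(97), np.int64(97), np.int64(97), np.int64(97), np.int64(97), np.int64(97), np.int64(97), np.int64(97), np.int64(97), np.int64(97), np.int64(98), np.int64(98), np.int64(98)] [array([ 0.5077, -0.1496]), array([ 0.5082, -0.0806])]
cap 329.10809326171875 158.0 29.139768600463867 [ 0.58513164 -0.11760289  0.166     ] r px expected 16.01162157721725
capbyeye [ 0.59071703 -0.11888233  0.166     ] [ 0.59153297 -0.11888662  0.16      ]
at [ 0.6202 -0.1165  0.2998] [-3.140e+00 -1.000e-03  1.566e+00] shift cm [ 36.08 -12.19  10.03] turn [-0.1  0.  89.7]
```

servo_tool([
  [9,[4,-1.6,0],[0,0,10.4]],
  [9,[8,-3.1,0],[0,0,20.8]],
  [9,[12,-4.7,0],[0,0,31.2]],
  [9,[16,-6.2,0],[0,0,41.6]],
  [9,[20,-7.8,2],[0,0,52]],
  [9,[24,-9.4,4],[0,0,62.4]],
  [9,[28,-10.9,7],[0,0,72.8]],
  [9,[30.6,-11.7,10],[0,0,83.2]],
])

```text
clock: 6.0
tool_pos: [0.5036, 0.1922, 0.2001]
eef_rot: [-3.14, -0.0, 0.111]
force: [-0.2, -0.3, 0.4]
gripper_width: 0.979
```

Run:
```python
from h import *
plan([.503,.189,.0105],-.037)
```

```text
at [0.5036 0.1922 0.2001] [-3.14  -0.     0.111] shift cm [-0.1   0.34 18.96] turn [-0.1 -0.   8.5]
```

servo_tool([
  [9,[0,0.1,6],[0,0,8.5]],
  [9,[0,0.1,12],[0,0,8.5]],
  [9,[0,0.1,16],[0,0,8.5]],
  [9,[0,0.1,18.3],[0,0,8.5]],
  [9,[0,0.1,19],[0,0,8.5]],
  [9,[0,0.1,19],[0,0,8.5]],
])

```text
clock: 6.75
tool_pos: [0.5055, 0.1881, 0.011]
eef_rot: [-3.141, -0.0, -0.035]
force: [0.1, -0.2, -0.3]
gripper_width: 0.98
```

servo_tool([
  [0,[0,0,0],[0,0,0]],
  [0,[0,0,0],[0,0,0]],
  [0,[0,0,0],[0,0,0]],
  [0,[0,0,0],[0,0,0]],
  [0,[0,0,0],[0,0,0]],
  [0,[0,0,0],[0,0,0]],
  [0,[0,0,0],[0,0,0]],
  [0,[0,0,0],[0,0,0]],
], force=40)

```text
clock: 7.75
tool_pos: [0.5056, 0.1872, 0.0107]
eef_rot: [3.142, 0.0, -0.036]
force: [-0.1, -0.1, -0.1]
gripper_width: 0.136
```

servo_tool([
  [0,[0,0,0],[0,0,0]],
  [0,[0,0,0],[0,0,0]],
  [0,[0,0,-1],[0,0,0]],
  [0,[0,0,-3],[0,0,0]],
  [0,[0,0,-6],[0,0,0]],
  [0,[0,0,-9],[0,0,0]],
  [0,[0,0,-10],[0,0,0]],
  [0,[0,0,-10],[0,0,0]],
])

```text
clock: 8.75
tool_pos: [0.5059, 0.1875, 0.1112]
eef_rot: [-3.141, -0.001, -0.036]
force: [0.0, -0.3, 0.1]
gripper_width: 0.002
```

Run:
```python
from h import *
print(ctrl.get_state()['gripper_width'])
plan([.40,-.113,.15],-1.60)
```

```text
0.002197724408237179
at [0.5059 0.1875 0.1112] [-3.141e+00 -1.000e-03 -3.600e-02] shift cm [-9.49 30.41 -3.92] turn [-0.1 -0.  89.6]
```

The fingers closed on nothing. Looking.

Run:
```python
from h import *
im,c=grab('wrist','w3.png'); t,ct=grab('top','top3.png')
s,cs=grab('side','side3.png')
print(proj(cs,[.505,.245,.01]),proj(ct,[.505,.245,.01]),proj(c,[.505,.245,.01]))
a=im[:,100:540]; b=cv2.resize(s[150:260,320:520],None,fx=1.8,fy=1.8)
o=np.zeros((600,800,3),np.uint8); o[:400,:440]=a; o[400:598,:360]=b
b=cv2.resize(t[190:300,170:290],None,fx=3,fy=3); o[:330,440:800]=b
cv2.imwrite('pics/m3.png',o[:,:,::-1])
```

```text
[399.90752388 186.55014321] [224.34836682 221.75704804] [324.49811005 137.86411895]
```

View pics/m3.png

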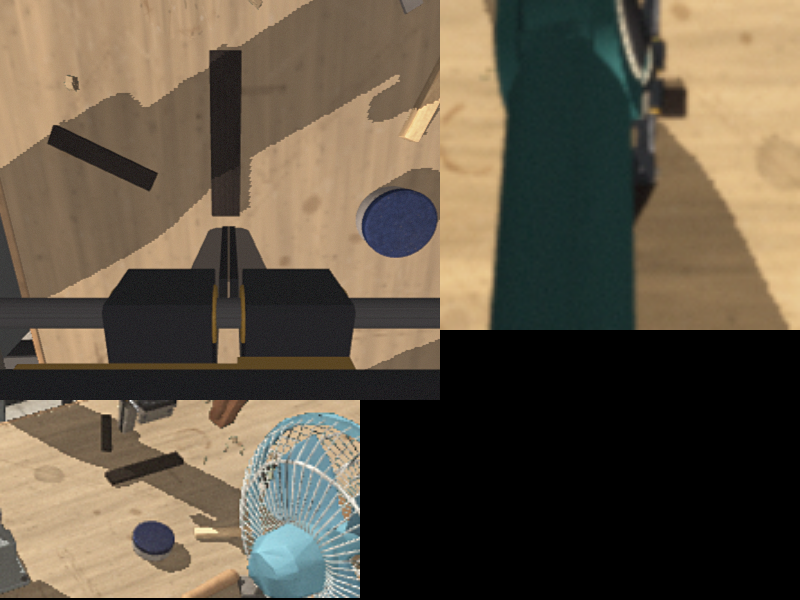

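Run:
```python
from h import *
s=ctrl.get_state(); print(s['tool_pos'],s['eef_rot'],s['gripper_width'],s['clock'])
z=np.load('pics/w3.png.npz'); im=z['im']; c=dict(mtx=z['mtx'],view=z['view'])
print('tip expected px',proj(c,[.506,.1875,.1035]),'below tip on table',proj(c,[.506,.1875,.01]))
m=(im.max(2)<60).astype(np.uint8); m[:40]=0; m[222:]=0; m[:,:295]=0; m[:,350:]=0
k=max(cv2.findContours(m,0,1)[0],key=cv2.contourArea)
W=np.array([onz(c,p[0],.01)[:2] for p in k],np.float32)*1000
r=cv2.minAreaRect(W); print('blank',r, cv2.boxPoints(r).round())
zs=np.load('pics/side3.png.npz'); cs=dict(mtx=zs['mtx'],view=zs['view']); s3=zs['im']
m=(s3.max(2)<60).astype(np.uint8); m[:150]=0;m[210:]=0;m[:,:374]=0;m[:,430:]=0
for k in cv2.findContours(m,0,1)[0]:
  if cv2.contourArea(k)>60:
    W=np.array([onz(cs,p[0],.01)[:2] for p in k],np.float32)*1000; r=cv2.minAreaRect(W); print('side',r,cv2.boxPoints(r).round())
print('cam',-c['view'][:3,:3].T@c['view'][:3,3])
```

```text
[0.50485718 0.18702354 0.10964061] [ 3.14060724e+00  1.68544178e-03 -3.61345036e-02] 0.008073648555166292 8.9
tip expected px [327.4513467  225.75322993] below tip on table [327.61460671 194.24583372]
blank ((505.610595703125, 244.84127807617188), (157.77780151367188, 29.19211769104004), 87.9486083984375) [[488. 167.]
 [517. 165.]
 [523. 323.]
 [494. 324.]]
side ((508.27899169921875, 243.550537109375), (159.55691528320312, 35.1618766784668), 87.76049041748047) [[488. 165.]
 [523. 163.]
 [529. 323.]
 [494. 324.]]
side ((384.8411865234375, 225.76849365234375), (18.749534606933594, 113.90953063964844), 60.63034439086914) [[331. 246.]
 [430. 190.]
 [439. 206.]
 [340. 262.]]
side ((354.0375061035156, 368.4167785644531), (83.20825958251953, 36.907047271728516), 65.72645568847656) [[320. 338.]
 [354. 323.]
 [388. 399.]
 [354. 414.]]
cam [0.50897532 0.25967236 0.29733797]
```

The blank is unmoved and the fingers went down right over it in xy, so the fingertips probably pass above it. I'll open, descend and feel for the worktop.

servo_tool([
  [9,[0,0,0],[0,0,0]],
  [9,[0,0,0],[0,0,0]],
  [9,[0,0,0],[0,0,0]],
  [9,[0,0,0],[0,0,0]],
  [9,[0,0,2],[0,0,0]],
  [9,[0,0,6],[0,0,0]],
  [9,[0,0,9.3],[0,0,0]],
  [9,[0,0,10],[0,0,0]],
])

```text
clock: 9.9
tool_pos: [0.5043, 0.1866, 0.0089]
eef_rot: [3.14, 0.003, -0.036]
force: [-0.2, 1.0, 1.6]
gripper_width: 0.851
```

servo_tool([
  [9,[0,0,0.2],[0,0,0]],
  [9,[0,0,0.4],[0,0,0]],
  [9,[0,0,0.4],[0,0,0]],
])

```text
clock: 10.28
tool_pos: [0.5063, 0.1876, 0.0076]
eef_rot: [-3.141, -0.001, -0.036]
force: [-0.0, -0.2, 0.4]
gripper_width: 0.973
```

servo_tool([
  [9,[0,0,0.1],[0,0,0]],
  [9,[0,0,0.2],[0,0,0]],
  [9,[0,0,0.2],[0,0,0]],
])

```text
clock: 10.65
tool_pos: [0.5056, 0.1873, 0.0047]
eef_rot: [-3.142, -0.0, -0.036]
force: [0.6, -0.1, -0.1]
gripper_width: 0.981
```

servo_tool([
  [9,[0,0,0.1],[0,0,0]],
  [9,[0,0,0.2],[0,0,0]],
  [9,[0,0,0.2],[0,0,0]],
])

```text
clock: 11.02
tool_pos: [0.5056, 0.1872, 0.0026]
eef_rot: [3.141, 0.0, -0.036]
force: [0.5, -0.2, 0.5]
gripper_width: 0.98
```

servo_tool([
  [9,[0,0,0.1],[0,0,0]],
  [9,[0,0,0.2],[0,0,0]],
  [9,[0,0,0.2],[0,0,0]],
])

```text
clock: 11.4
tool_pos: [0.5056, 0.1872, 0.0006]
eef_rot: [3.142, 0.0, -0.036]
force: [-0.2, 0.3, 0.7]
gripper_width: 0.98
```

servo_tool([
  [9,[0,0,0.1],[0,0,0]],
  [9,[0,0,0.2],[0,0,0]],
  [9,[0,0,0.2],[0,0,0]],
])

```text
clock: 11.78
tool_pos: [0.5056, 0.1873, -0.0014]
eef_rot: [3.142, 0.0, -0.036]
force: [1.6, -0.3, 0.3]
gripper_width: 0.98
```

servo_tool([
  [9,[0,0,0.1],[0,0,0]],
  [9,[0,0,0.2],[0,0,0]],
  [9,[0,0,0.2],[0,0,0]],
])

```text
clock: 12.15
tool_pos: [0.5056, 0.1872, -0.0034]
eef_rot: [3.142, 0.0, -0.036]
force: [-0.7, 0.1, -0.4]
gripper_width: 0.977
```

Run:
```python
from h import *
s,cs=grab('side','side4.png'); w,c=grab('wrist','w4.png')
print('side tips exp z=0 left/right',[proj(cs,[.5056+d,.187,z]).round(1) for d in(-.046,.046) for z in (0,.02)])
print('wrist tips',[proj(c,[.5056+d,.187,z]).round(1) for d in(-.046,.046) for z in (0,.02)])
b=cv2.resize(s[130:230,330:450],None,fx=5,fy=5,interpolation=cv2.INTER_CUBIC)[:600,:600]
cv2.imwrite('pics/m4.png',np.hstack([b[:500],np.zeros((500,0,3),np.uint8)])[:,:,::-1])
```

```text
side tips exp z=0 left/right [array([378.9, 185.2]), array([379.4, 181.1]), array([392.1, 202. ]), array([392.7, 197.9])]
wrist tips [array([260.3, 233.9]), array([252.9, 246.1]), array([394.3, 229.4]), array([401.5, 241.2])]
```

View pics/m4.png

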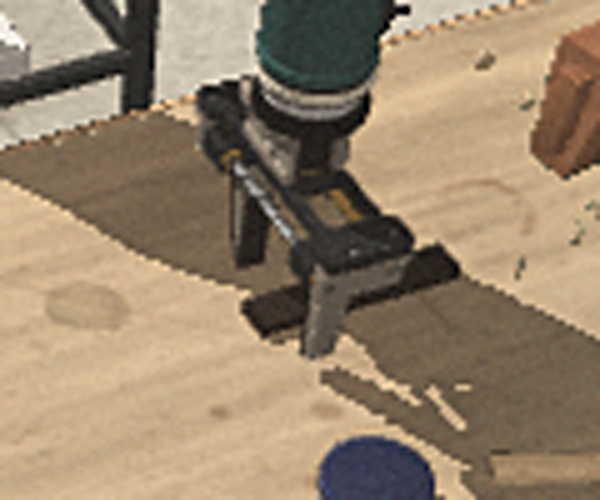

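View pics/w4.png

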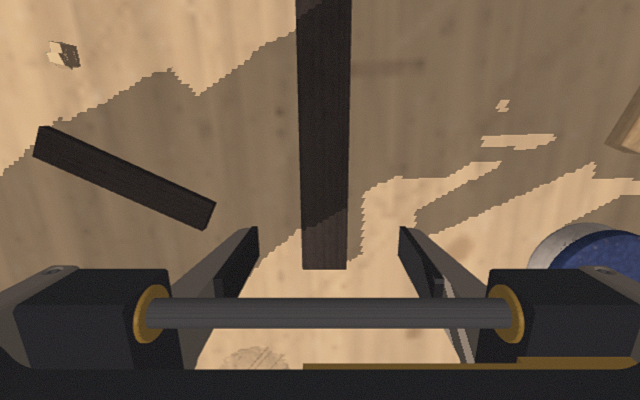

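Side and wrist views both put the open fingertips about 1 cm or more above the worktop, although the TCP reads -3 mm. The real tips are shorter than described, so I'll keep feeling downward gently.

servo_tool([
  [9,[0,0,0.2],[0,0,0]],
  [9,[0,0,0.4],[0,0,0]],
  [9,[0,0,0.4],[0,0,0]],
])

```text
clock: 12.62
tool_pos: [0.5055, 0.1872, -0.0075]
eef_rot: [3.141, 0.0, -0.036]
force: [-0.7, 0.6, -0.3]
gripper_width: 0.98
```

servo_tool([
  [9,[0,0,0.15],[0,0,0]],
  [9,[0,0,0.3],[0,0,0]],
  [9,[0,0,0.3],[0,0,0]],
])

```text
clock: 13.0
tool_pos: [0.5056, 0.1872, -0.0104]
eef_rot: [3.141, 0.0, -0.036]
force: [-0.3, -0.0, -0.3]
gripper_width: 0.981
```

servo_tool([
  [9,[0,0,0.1],[0,0,0]],
  [9,[0,0,0.2],[0,0,0]],
  [9,[0,0,0.2],[0,0,0]],
])

```text
clock: 13.38
tool_pos: [0.5056, 0.1873, -0.0124]
eef_rot: [3.142, 0.0, -0.036]
force: [-0.5, -0.3, 0.3]
gripper_width: 0.982
```

servo_tool([
  [0,[0,0,0],[0,0,0]],
  [0,[0,0,0],[0,0,0]],
  [0,[0,0,0],[0,0,0]],
  [0,[0,0,0],[0,0,0]],
  [0,[0,0,0],[0,0,0]],
  [0,[0,0,0],[0,0,0]],
  [0,[0,0,0],[0,0,0]],
  [0,[0,0,0],[0,0,0]],
], force=40)

```text
clock: 14.38
tool_pos: [0.5056, 0.1873, -0.0123]
eef_rot: [3.142, 0.0, -0.036]
force: [0.4, -1.6, 0.8]
gripper_width: 0.326
```

Gripped: 0.326 × 92 = 30 mm, which is right. In this grip the blank's underside sits 12.4 mm above the reported TCP. Lift and carry.

servo_tool([
  [0,[0,0,-1],[0,0,0]],
  [0,[0,0,-3],[0,0,0]],
  [0,[0,0,-6],[0,0,0]],
  [0,[0,0,-9.5],[0,0,0]],
  [0,[0,0,-12.5],[0,0,0]],
  [0,[0,0,-13.2],[0,0,0]],
])

```text
clock: 15.12
tool_pos: [0.5069, 0.1878, 0.1219]
eef_rot: [-3.139, -0.003, -0.036]
force: [0.7, 0.3, -1.2]
gripper_width: 0.318
```

servo_tool([
  [0,[-0.9,3.4,0],[0,0,10]],
  [0,[-1.8,6.8,0],[0,0,20]],
  [0,[-2.7,10.1,0],[0,0,30]],
  [0,[-3.6,13.5,0],[0,0,40]],
  [0,[-4.4,16.9,0],[0,0,50]],
  [0,[-5.3,20.3,0],[0,0,60]],
  [0,[-6.2,23.7,0],[0,0,70]],
  [0,[-7.1,27,0],[0,0,80]],
])

```text
clock: 16.12
tool_pos: [0.4239, -0.0809, 0.1192]
eef_rot: [3.141, 0.0, -1.438]
force: [0.8, -0.6, -1.0]
gripper_width: 0.316
```

Run:
```python
from h import *
print(ctrl.get_state()['gripper_width'],ctrl.get_state()['qpos'])
plan([.415,-.1136,.06],-1.60)
```

```text
0.31648559554752687 [-0.67222768  0.28879404  0.91303122  2.22876796 -0.33205901  0.76209662
 -0.97334614]
at [ 0.4239 -0.0809  0.1192] [ 3.141  0.    -1.438] shift cm [3.12 1.31 5.92] turn [ 0.1 -0.   9.3]
```

servo_tool([
  [0,[3.1,1.3,0],[0,0,9.3]],
  [0,[3.1,1.3,2],[0,0,9.3]],
  [0,[3.1,1.3,4],[0,0,9.3]],
  [0,[3.1,1.3,6],[0,0,9.3]],
  [0,[3.1,1.3,6],[0,0,9.3]],
])

```text
clock: 16.75
tool_pos: [0.4146, -0.1125, 0.0584]
eef_rot: [3.138, -0.001, -1.595]
force: [-0.2, -0.1, -0.8]
gripper_width: 0.323
```

Run:
```python
from h import *
print(ctrl.get_state()['tool_pos'],ctrl.get_state()['eef_rot'])
im,c=grab('wrist','w5.png'); print('cam',-c['view'][:3,:3].T@c['view'][:3,3])
```

```text
[ 0.41455998 -0.11252009  0.05837717] [ 3.13752087e+00 -5.01975540e-04 -1.59546538e+00]
cam [ 0.48966018 -0.1156435   0.24418468]
```

View pics/w5.png

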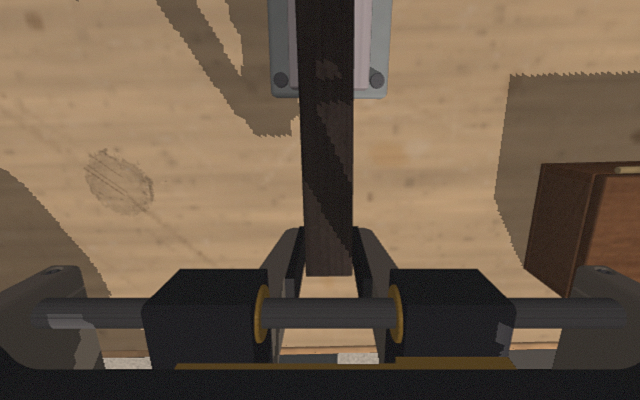

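Wrist view: the blank (cols 300–352) points over the gauge table (290–368, foot corners (272,97) and (389,97)) and is nearly centred. Working out the offsets.

Run:
```python
from h import *
z=np.load('pics/w5.png.npz'); im=z['im']; c=dict(mtx=z['mtx'],view=z['view'])
print('foot front corners',onz(c,(270,97),.012),onz(c,(390,97),.012))
hsv=cv2.cvtColor(im,cv2.COLOR_RGB2HSV)
for row in(10,30,50,70,85):
    b=np.where(im[row,280:370].max(1)<95)[0]+280
    print(row,im[row,262:400:6].max(1).tolist())
    print(' blank',[onz(c,(b[i],row),.081)[:2].round(4) for i in(0,-1)])
```

```text
foot front corners [ 0.50835912 -0.071388    0.012     ] [ 0.50612412 -0.16373321  0.012     ]
10 [102, 73, 83, 82, 79, 101, 30, 35, 36, 31, 28, 30, 35, 34, 31, 31, 158, 159, 156, 129, 128, 131, 168]
 blank [array([ 0.5439, -0.0928]), array([ 0.543 , -0.1295])]
30 [103, 81, 85, 84, 84, 102, 32, 35, 30, 32, 27, 33, 29, 31, 36, 33, 158, 162, 140, 131, 135, 133, 160]
 blank [array([ 0.5349, -0.0922]), array([ 0.534 , -0.1295])]
50 [107, 101, 83, 84, 84, 103, 22, 32, 34, 30, 32, 30, 33, 35, 25, 32, 153, 158, 129, 133, 134, 129, 168]
 blank [array([ 0.5257, -0.0915]), array([ 0.5248, -0.1295])]
70 [99, 99, 84, 85, 85, 102, 37, 32, 31, 41, 38, 46, 42, 30, 35, 28, 153, 160, 84, 102, 134, 143, 164]
 blank [array([ 0.5161, -0.0909]), array([ 0.5152, -0.1294])]
85 [103, 104, 84, 53, 64, 103, 55, 27, 33, 35, 33, 31, 30, 31, 27, 31, 152, 159, 120, 87, 97, 162, 160]
 blank [array([ 0.5087, -0.0904]), array([ 0.5078, -0.1294])]
```

servo_tool([
  [0,[0.1,0,1.5],[0,0,1.1]],
  [0,[0.1,0,3],[0,0,1.1]],
  [0,[0.1,0,3.8],[0,0,1.1]],
  [0,[0.1,0,3.8],[0,0,1.1]],
  [0,[0.1,0,3.8],[0,0,1.1]],
])

```text
clock: 17.42
tool_pos: [0.4167, -0.1136, 0.0222]
eef_rot: [-3.141, -0.0, -1.614]
force: [-1.0, -0.2, -0.4]
gripper_width: 0.322
```

servo_tool([
  [0,[0,0,0.1],[0,0,0]],
  [0,[0,0,0.1],[0,0,0]],
])

```text
clock: 17.68
tool_pos: [0.4165, -0.1134, 0.0209]
eef_rot: [-3.141, 0.0, -1.614]
force: [0.2, 1.0, -1.2]
gripper_width: 0.318
```

servo_tool([
  [0,[0,0,0.1],[0,0,0]],
  [0,[0,0,0.1],[0,0,0]],
])

```text
clock: 17.92
tool_pos: [0.4163, -0.1134, 0.0196]
eef_rot: [3.142, 0.0, -1.614]
force: [-0.5, 0.8, -0.6]
gripper_width: 0.32
```

servo_tool([
  [0,[0,0,0.1],[0,0,0]],
  [0,[0,0,0.1],[0,0,0]],
])

```text
clock: 18.18
tool_pos: [0.4162, -0.1135, 0.0186]
eef_rot: [3.141, 0.0, -1.614]
force: [-0.2, -0.3, -0.5]
gripper_width: 0.318
```

servo_tool([
  [0,[0,0,0.1],[0,0,0]],
  [0,[0,0,0.1],[0,0,0]],
])

```text
clock: 18.42
tool_pos: [0.4163, -0.1135, 0.0177]
eef_rot: [-3.142, -0.0, -1.614]
force: [-0.8, -0.4, 0.4]
gripper_width: 0.32
```

servo_tool([
  [0,[0,0,0.1],[0,0,0]],
  [0,[0,0,0.1],[0,0,0]],
])

```text
clock: 18.68
tool_pos: [0.4163, -0.1135, 0.0167]
eef_rot: [-3.141, 0.0, -1.614]
force: [0.0, -0.3, 0.1]
gripper_width: 0.319
```

servo_tool([
  [0,[0,-1,0],[0,0,0]],
  [0,[0,-2,0],[0,0,0]],
  [0,[-0.1,-3,0],[0,0,0]],
  [0,[-0.1,-4,0],[0,0,0]],
  [0,[-0.1,-5,0],[0,0,0]],
  [0,[-0.1,-5.6,0],[0,0,0]],
  [0,[-0.1,-5.6,0],[0,0,0]],
])

```text
clock: 19.55
tool_pos: [0.4733, -0.115, 0.0169]
eef_rot: [-3.141, -0.0, -1.614]
force: [-1.5, 0.6, 4.0]
gripper_width: 0.323
```

servo_tool([
  [0,[0,-0.2,0],[0,0,0]],
  [0,[0,-0.4,0],[0,0,0]],
  [0,[0,-0.4,0],[0,0,0]],
])

```text
clock: 19.92
tool_pos: [0.476, -0.1151, 0.0168]
eef_rot: [3.14, 0.001, -1.614]
force: [-4.7, 0.6, 7.4]
gripper_width: 0.316
```

servo_tool([
  [0,[0,-0.2,0],[0,0,0]],
  [0,[0,-0.4,0],[0,0,0]],
  [0,[0,-0.4,0],[0,0,0]],
])

```text
clock: 20.3
tool_pos: [0.4797, -0.1153, 0.0169]
eef_rot: [3.14, 0.001, -1.614]
force: [-5.5, 0.3, 10.3]
gripper_width: 0.319
```

servo_tool([
  [0,[0,0,-0.06],[0,0,0]],
  [0,[0,-0.2,-0.06],[0,0,0]],
  [0,[0,-0.2,-0.06],[0,0,0]],
])

```text
clock: 20.68
tool_pos: [0.4828, -0.1154, 0.0174]
eef_rot: [-3.141, -0.0, -1.614]
force: [-2.2, 0.5, 4.1]
gripper_width: 0.318
```

servo_tool([
  [0,[0,-0.2,0],[0,0,0]],
  [0,[0,-0.2,0],[0,0,0]],
])

```text
clock: 20.92
tool_pos: [0.483, -0.1153, 0.0172]
eef_rot: [3.139, 0.001, -1.614]
force: [-6.7, -0.1, 8.6]
gripper_width: 0.319
```

servo_tool([
  [0,[0,-0.2,0],[0,0,0]],
  [0,[0,-0.2,0],[0,0,0]],
])

```text
clock: 21.18
tool_pos: [0.4829, -0.1153, 0.017]
eef_rot: [3.136, 0.002, -1.615]
force: [-10.8, 0.6, 13.7]
gripper_width: 0.321
```

The TCP has stalled at x=0.483 (predicted stop 0.482) while Fx keeps rising, so the blank is against the column. I'll relieve the push, open and lift, then check.

servo_tool([
  [0,[0,0.25,-0.05],[0,0,0]],
  [0,[0,0.25,-0.05],[0,0,0]],
  [7,[0,0.25,-0.05],[0,0,0]],
  [7,[0,0.25,-0.05],[0,0,0]],
  [7,[0,0.25,-0.05],[0,0,0]],
  [7,[0,0.25,-0.05],[0,0,0]],
  [7,[0,0.25,-0.05],[0,0,0]],
])

```text
clock: 22.05
tool_pos: [0.4839, -0.1154, 0.0178]
eef_rot: [-3.141, -0.0, -1.614]
force: [-0.5, 0.2, 0.6]
gripper_width: 0.763
```

servo_tool([
  [7,[0,0,-1],[0,0,0]],
  [7,[0,2,-4],[0,0,0]],
  [7,[0,5,-9],[0,0,0]],
  [9,[0,7,-14],[0,0,0]],
  [9,[0,7,-18],[0,0,0]],
  [9,[0,7,-18],[0,0,0]],
])

```text
clock: 22.8
tool_pos: [0.4158, -0.1121, 0.2002]
eef_rot: [-3.135, 0.004, -1.613]
force: [0.0, -0.1, -0.1]
gripper_width: 0.979
```

Run:
```python
from h import *
print(ctrl.get_state()['tool_pos'],ctrl.get_state()['eef_rot'])
im,c=grab('wrist','w6.png'); print('cam',-c['view'][:3,:3].T@c['view'][:3,3])
```

```text
[ 0.41578908 -0.1120663   0.20024567] [-3.13509424  0.00410542 -1.6132049 ]
cam [ 0.48886382 -0.11730897  0.38682558]
```

View pics/w6.png

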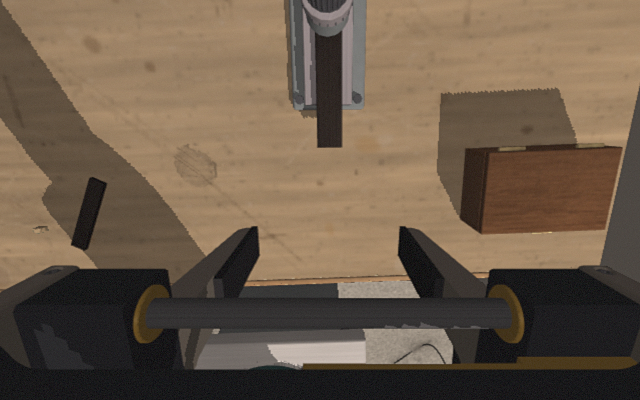

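Wrist view: blank lies on the table, cols 317–342, front end at row 147; foot front edge at row 109, cols 291–366. Checking numbers.

Run:
```python
from h import *
z=np.load('pics/w6.png.npz'); im=z['im']; c=dict(mtx=z['mtx'],view=z['view'])
m=(im.max(2)<75).astype(np.uint8); m[:60]=0;m[170:]=0;m[:,:308]=0;m[:,352:]=0
k=max(cv2.findContours(m,0,1)[0],key=cv2.contourArea)
W=np.array([onz(c,p[0],.04)[:2] for p in k],np.float32)*1000
r=cv2.minAreaRect(W); print('blank px',cv2.boundingRect(k), cv2.boxPoints(r).round(1))
print('foot corners',onz(c,(291,109),.012),onz(c,(366,109),.012))
plan([.590,-.1185,.20],2.35)
print(ctrl.get_state()['qpos'])
# cap in w2 via dark blob without arm: horizontal/vertical extents
z=np.load('pics/w2.png.npz'); im=z['im'];
print(im[140:185:3,328].max(1).tolist()); print(im[161,300:360:3].max(1).tolist())
```

```text
blank px (308, 60, 34, 87) [[ 462.8 -130.2]
 [ 557.6 -133.1]
 [ 558.8  -94.7]
 [ 463.9  -91.8]]
foot corners [ 0.50907928 -0.06979483  0.012     ] [ 0.50510016 -0.16395209  0.012     ]
at [ 0.4147 -0.1117  0.1988] [-3.138e+00  3.000e-03 -1.613e+00] shift cm [ -0.05 -17.54  -0.06] turn [1.000e-01 3.000e-01 1.329e+02]
[-0.84310466  0.10345417  1.12304443  2.16517378 -0.12085115  0.93244886
 -1.26304393]
[129, 147, 67, 78, 68, 69, 67, 115, 131, 130, 62, 70, 66, 58, 69]
[142, 110, 110, 106, 75, 71, 72, 68, 70, 119, 78, 68, 71, 68, 59, 83, 70, 88, 77, 88]
```

Blank end at x=0.463 (home expects 0.462–0.463) and centred within about 2 mm. Now over the cap at about (0.592,-0.119), winding the wrist counter-clockwise first.

servo_tool([
  [9,[0,-2.5,-1],[0,0,-10]],
  [9,[0,-5,-1],[0,0,-20]],
  [9,[0,-7.5,-1],[0,0,-30]],
  [9,[0,-10,-1],[0,0,-40]],
  [9,[0,-12.5,-1],[0,0,-50]],
  [9,[0,-15,-1],[0,0,-60]],
  [9,[0,-17.7,-1],[0,0,-70]],
  [9,[0,-17.7,-1],[0,0,-80]],
])

```text
clock: 23.85
tool_pos: [0.5911, -0.1201, 0.2048]
eef_rot: [3.14, 0.004, -0.212]
force: [-1.3, -0.0, 0.1]
gripper_width: 0.98
```

servo_tool([
  [9,[0,0,0],[0,0,-10]],
  [9,[0,0,0],[0,0,-20]],
  [9,[0,0,0],[0,0,-30]],
  [9,[0,0,0],[0,0,-40]],
  [9,[0,0,0],[0,0,-50]],
  [9,[0,0,0],[0,0,-60]],
  [9,[0,0,0],[0,0,-70]],
  [9,[0,0,0],[0,0,-80]],
])

```text
clock: 24.85
tool_pos: [0.5895, -0.1201, 0.2051]
eef_rot: [-3.137, 0.001, 1.184]
force: [0.4, 0.1, -0.3]
gripper_width: 0.977
```

servo_tool([
  [9,[0,0,0],[0,0,-10]],
  [9,[0,0,0],[0,0,-20]],
  [9,[0,0,0],[0,0,-30]],
  [9,[0,0,0],[0,0,-40]],
  [9,[0,0,0],[0,0,-50]],
  [9,[0,0,0],[0,0,-60]],
  [9,[0,0,0],[0,0,-65]],
  [9,[0,0,0],[0,0,-65]],
])

```text
clock: 25.85
tool_pos: [0.5896, -0.1202, 0.2055]
eef_rot: [-3.14, -0.003, 2.311]
force: [0.2, 0.5, -0.3]
gripper_width: 0.981
```

Run:
```python
from h import *
print(ctrl.get_state()['qpos'],ctrl.get_state()['clock'],ctrl.get_state()['torque'])
plan([.592,-.119,.125],2.35)
```

```text
[ 0.01980516  0.38093836  0.16261369  1.72654427 -0.07045699  1.04367531
  2.51783941] 25.85 [-0.0051414   0.01854157  0.04242294]
at [ 0.5896 -0.1202  0.2055] [-3.140e+00 -3.000e-03  2.311e+00] shift cm [-0.1   0.27  8.05] turn [-0.1 -0.2 -2.2]
```

servo_tool([
  [9,[-0.1,0.3,0],[0,0,0]],
  [9,[-0.1,0.3,3],[0,0,0]],
  [9,[-0.1,0.3,6],[0,0,0]],
  [9,[-0.1,0.3,8],[0,0,0]],
  [9,[-0.1,0.3,8],[0,0,0]],
])

```text
clock: 26.48
tool_pos: [0.5923, -0.1183, 0.1258]
eef_rot: [-3.139, -0.003, 2.312]
force: [-0.4, -0.8, 1.3]
gripper_width: 0.977
```

servo_tool([
  [0,[0,0,0],[0,0,0]],
  [0,[0,0,0],[0,0,0]],
  [0,[0,0,0],[0,0,0]],
  [0,[0,0,0],[0,0,0]],
  [0,[0,0,0],[0,0,0]],
  [0,[0,0,0],[0,0,0]],
  [0,[0,0,0],[0,0,0]],
  [0,[0,0,0],[0,0,0]],
], force=25)

```text
clock: 27.48
tool_pos: [0.5923, -0.1172, 0.1279]
eef_rot: [-3.141, -0.004, 2.314]
force: [-4.3, 2.6, 5.2]
gripper_width: 0.385
```

Run:
```python
from h import *
s=ctrl.get_state(); print(s['clock'],s['tool_pos'],s['eef_rot'],s['force'],s['torque'],s['gripper_width'])
```

```text
27.475 [ 0.59229394 -0.11721076  0.12789536] [-3.14088093 -0.00350153  2.31357355] [-4.31059821  2.59528459  5.15772512] [ 0.8078926   1.00583307 -0.05391908] 0.385010268860673
```

Closed at 35.4 mm, so that's the cap. I'll relax the sideways bias, grip at 60 N and take a baseline torque.

servo_tool([
  [0,[0.12,0,-0.2],[0,0,0]],
  [0,[0.12,0,-0.2],[0,0,0]],
  [0,[0.12,0,-0.2],[0,0,0]],
  [0,[0.12,0,-0.2],[0,0,0]],
], force=60)

```text
clock: 27.98
tool_pos: [0.592, -0.1173, 0.1282]
eef_rot: [-3.14, -0.002, 2.313]
force: [3.0, 2.2, -20.3]
gripper_width: 0.377
```

```bash
cat > st.py <<'E'
from h import *
s=ctrl.get_state(); print(round(s['clock'],2),'yaw',round(s['eef_rot'][2],3),'F',s['force'].round(1),'M',s['torque'].round(3),'q7',round(s['qpos'][6],2),'e7',round(s['effort'][6],3),'w',round(s['gripper_width'],3),s['tool_pos'].round(4))
E
python3 st.py
```

```text
27.98 yaw 2.313 F [  3.    2.2 -20.3] M [ 0.467 -0.99   0.044] q7 2.53 e7 -0.041 w 0.377 [ 0.592  -0.1173  0.1282]
```

servo_tool([
  [0,[0,0,0.15],[0,0,0]],
  [0,[0,0,0.15],[0,0,6]],
  [0,[0,0,0.15],[0,0,12]],
  [0,[0,0,0.15],[0,0,18]],
  [0,[0,0,0.15],[0,0,24]],
  [0,[0,0,0.15],[0,0,30]],
])

```text
clock: 28.72
tool_pos: [0.5923, -0.1176, 0.1282]
eef_rot: [-3.141, -0.0, 1.787]
force: [1.0, 1.1, -14.4]
gripper_width: 0.38
```

```bash
python3 st.py
```

```text
28.73 yaw 1.787 F [  1.    1.1 -14.4] M [ 0.376 -0.393  0.324] q7 2.06 e7 0.452 w 0.38 [ 0.5923 -0.1176  0.1282]
```

Mz is 0.324 N m, which is free running with no slipping in the grip. I'll turn in 7° steps, reading the torque after each; each batch stays under 0.5 rad.

servo_tool([
  [0,[0,0,0.1],[0,0,4]],
  [0,[0,0,0.1],[0,0,8]],
])

```text
clock: 28.98
tool_pos: [0.5925, -0.1177, 0.1281]
eef_rot: [-3.141, -0.0, 1.649]
force: [-0.4, 2.2, -8.5]
gripper_width: 0.379
```

```bash
python3 st.py
```

```text
28.98 yaw 1.649 F [-0.4  2.2 -8.5] M [0.42  0.099 0.323] q7 1.94 e7 0.195 w 0.379 [ 0.5925 -0.1177  0.1281]
```

servo_tool([
  [0,[0,0,0],[0,0,4]],
  [0,[0,0,0],[0,0,8]],
])

```text
clock: 29.22
tool_pos: [0.5925, -0.1179, 0.1281]
eef_rot: [-3.141, 0.0, 1.509]
force: [0.3, 1.3, -9.0]
gripper_width: 0.382
```

```bash
python3 st.py
```

```text
29.23 yaw 1.509 F [ 0.3  1.3 -9. ] M [0.321 0.071 0.337] q7 1.82 e7 0.194 w 0.382 [ 0.5925 -0.1179  0.1281]
```

servo_tool([
  [0,[0,0,0],[0,0,4]],
  [0,[0,0,0],[0,0,8]],
])

```text
clock: 29.48
tool_pos: [0.5924, -0.118, 0.1281]
eef_rot: [-3.141, 0.0, 1.369]
force: [-0.6, 0.5, -9.4]
gripper_width: 0.378
```

```bash
python3 st.py
```

```text
29.48 yaw 1.369 F [-0.6  0.5 -9.4] M [0.277 0.044 0.326] q7 1.7 e7 0.192 w 0.378 [ 0.5924 -0.118   0.1281]
```

servo_tool([
  [0,[0,0,0],[0,0,4]],
  [0,[0,0,0],[0,0,8]],
])

```text
clock: 29.72
tool_pos: [0.5924, -0.1181, 0.1281]
eef_rot: [-3.141, 0.0, 1.23]
force: [-1.0, 0.1, -10.1]
gripper_width: 0.382
```

```bash
python3 st.py
```

```text
29.73 yaw 1.23 F [ -1.    0.1 -10.1] M [0.125 0.094 0.354] q7 1.57 e7 0.191 w 0.382 [ 0.5924 -0.1181  0.1281]
```

servo_tool([
  [0,[0,0,0],[0,0,4]],
  [0,[0,0,0],[0,0,8]],
])

```text
clock: 29.98
tool_pos: [0.5924, -0.1183, 0.1281]
eef_rot: [-3.141, 0.001, 1.09]
force: [-1.8, 0.5, -8.8]
gripper_width: 0.379
```

```bash
python3 st.py
```

```text
29.98 yaw 1.09 F [-1.8  0.5 -8.8] M [0.087 0.08  0.348] q7 1.45 e7 0.189 w 0.379 [ 0.5924 -0.1183  0.1281]
```

servo_tool([
  [0,[0,0,0],[0,0,4]],
  [0,[0,0,0],[0,0,8]],
])

```text
clock: 30.22
tool_pos: [0.5923, -0.1184, 0.1281]
eef_rot: [-3.141, 0.001, 0.95]
force: [-0.9, 0.3, -8.7]
gripper_width: 0.378
```

```bash
python3 st.py
```

```text
30.23 yaw 0.95 F [-0.9  0.3 -8.7] M [-0.009  0.186  0.422] q7 1.33 e7 0.139 w 0.378 [ 0.5923 -0.1184  0.1281]
```

Torque is rising (0.42), so the spindle bears. Smaller steps to find the clutch knee.

servo_tool([
  [0,[0,0,0],[0,0,2]],
  [0,[0,0,0],[0,0,4]],
])

```text
clock: 30.48
tool_pos: [0.5924, -0.1185, 0.1281]
eef_rot: [-3.141, 0.001, 0.881]
force: [-3.2, 0.2, -3.6]
gripper_width: 0.38
```

```bash
python3 st.py
```

```text
30.48 yaw 0.881 F [-3.2  0.2 -3.6] M [-0.244  0.849  0.401] q7 1.27 e7 -0.158 w 0.38 [ 0.5924 -0.1185  0.1281]
```

servo_tool([
  [0,[0,0,0],[0,0,2]],
  [0,[0,0,0],[0,0,4]],
])

```text
clock: 30.72
tool_pos: [0.5924, -0.1185, 0.128]
eef_rot: [-3.141, 0.001, 0.81]
force: [-6.5, -0.2, 1.2]
gripper_width: 0.374
```

```bash
python3 st.py
```

```text
30.73 yaw 0.81 F [-6.5 -0.2  1.2] M [-0.327  1.373  0.438] q7 1.21 e7 -0.225 w 0.374 [ 0.5924 -0.1185  0.128 ]
```

servo_tool([
  [0,[0,0,0],[0,0,2]],
  [0,[0,0,0],[0,0,4]],
])

```text
clock: 30.98
tool_pos: [0.5924, -0.1186, 0.1281]
eef_rot: [-3.142, 0.001, 0.74]
force: [-5.4, -2.1, 0.6]
gripper_width: 0.379
```

```bash
python3 st.py
```

```text
30.98 yaw 0.74 F [-5.4 -2.1  0.6] M [-0.35   1.457  0.572] q7 1.15 e7 -0.258 w 0.379 [ 0.5924 -0.1186  0.1281]
```

servo_tool([
  [0,[0,0,0],[0,0,2]],
  [0,[0,0,0],[0,0,4]],
])

```text
clock: 31.22
tool_pos: [0.5923, -0.1186, 0.1281]
eef_rot: [-3.142, 0.001, 0.67]
force: [-6.1, -1.8, 0.9]
gripper_width: 0.377
```

```bash
python3 st.py
```

```text
31.23 yaw 0.67 F [-6.1 -1.8  0.9] M [-0.376  1.475  0.482] q7 1.09 e7 -0.268 w 0.377 [ 0.5923 -0.1186  0.1281]
```

servo_tool([
  [0,[0,0,0],[0,0,2]],
  [0,[0,0,0],[0,0,4]],
])

```text
clock: 31.48
tool_pos: [0.5922, -0.1187, 0.1281]
eef_rot: [-3.142, 0.001, 0.601]
force: [-5.6, -0.4, 1.4]
gripper_width: 0.377
```

```bash
python3 st.py
```

```text
31.48 yaw 0.601 F [-5.6 -0.4  1.4] M [-0.425  1.515  0.534] q7 1.03 e7 -0.277 w 0.377 [ 0.5922 -0.1187  0.1281]
```

servo_tool([
  [0,[0,0,0],[0,0,3]],
])

```text
clock: 31.6
tool_pos: [0.5922, -0.1187, 0.1281]
eef_rot: [-3.142, 0.001, 0.548]
force: [-5.9, -0.6, 1.3]
gripper_width: 0.381
```

```bash
python3 st.py
```

```text
31.6 yaw 0.548 F [-5.9 -0.6  1.3] M [-0.432  1.549  0.554] q7 0.98 e7 -0.12 w 0.381 [ 0.5922 -0.1187  0.1281]
```

servo_tool([
  [0,[0,0,0],[0,0,3]],
])

```text
clock: 31.72
tool_pos: [0.5921, -0.1187, 0.1281]
eef_rot: [-3.141, 0.001, 0.495]
force: [-5.3, -0.9, 1.6]
gripper_width: 0.381
```

```bash
python3 st.py
```

```text
31.73 yaw 0.495 F [-5.3 -0.9  1.6] M [-0.399  1.574  0.502] q7 0.94 e7 -0.166 w 0.381 [ 0.5921 -0.1187  0.1281]
```

The torque has levelled at about 0.53 (the predicted knee is 0.52), so the clutch has been slipping since yaw ~0.76. I'll go another 9°, for about 0.42 rad of slip in all.

servo_tool([
  [0,[0,0,0],[0,0,3]],
])

```text
clock: 31.85
tool_pos: [0.5921, -0.1187, 0.1281]
eef_rot: [3.142, 0.001, 0.443]
force: [-6.3, -1.2, 0.7]
gripper_width: 0.38
```

```bash
python3 st.py
```

```text
31.85 yaw 0.443 F [-6.3 -1.2  0.7] M [-0.441  1.645  0.566] q7 0.89 e7 -0.173 w 0.38 [ 0.5921 -0.1187  0.1281]
```

servo_tool([
  [0,[0,0,0],[0,0,3]],
])

```text
clock: 31.98
tool_pos: [0.592, -0.1187, 0.1281]
eef_rot: [3.142, 0.001, 0.391]
force: [-7.5, -2.3, 1.2]
gripper_width: 0.376
```

```bash
python3 st.py
```

```text
31.98 yaw 0.391 F [-7.5 -2.3  1.2] M [-0.463  1.634  0.54 ] q7 0.85 e7 -0.179 w 0.376 [ 0.592  -0.1187  0.1281]
```

servo_tool([
  [0,[0,0,0],[0,0,3]],
])

```text
clock: 32.1
tool_pos: [0.592, -0.1188, 0.1281]
eef_rot: [3.142, 0.001, 0.338]
force: [-6.7, -2.1, 1.5]
gripper_width: 0.377
```

```bash
python3 st.py
```

```text
32.1 yaw 0.338 F [-6.7 -2.1  1.5] M [-0.426  1.68   0.617] q7 0.8 e7 -0.186 w 0.377 [ 0.592  -0.1188  0.1281]
```

The torque has crept up to about 0.57–0.58, as expected for about 0.42 rad of slip (roughly 48 N). Let go and rise.

servo_tool([
  [9,[0,0,0],[0,0,0]],
  [9,[0,0,0],[0,0,0]],
  [9,[0,0,0],[0,0,0]],
  [9,[0,0,0],[0,0,0]],
  [9,[0,0,0],[0,0,0]],
  [9,[0,0,-2],[0,0,0]],
  [9,[0,0,-6],[0,0,0]],
  [9,[0,0,-12],[0,0,0]],
])

```text
clock: 33.1
tool_pos: [0.5919, -0.1177, 0.2486]
eef_rot: [-3.141, 0.002, 0.34]
force: [0.3, 0.3, 0.2]
gripper_width: 0.984
```

servo_tool([
  [9,[-8,0,-3],[0,0,0]],
  [9,[-16,0,-3],[0,0,0]],
  [9,[-20,0,-3],[0,0,0]],
  [9,[-20,0,-3],[0,0,0]],
  [9,[-20,0,-3],[0,0,0]],
  [9,[-20,0,-3],[0,0,0]],
])

```text
clock: 33.85
tool_pos: [0.4057, -0.1841, 0.2778]
eef_rot: [3.141, -0.001, 0.342]
force: [0.7, 0.3, 0.5]
gripper_width: 0.982
```

```bash
python3 st.py
python3 - <<'E'
from h import *
w,c=grab('wrist','w7.png'); t,_=grab('top','top7.png'); s,_=grab('side','side7.png')
o=np.zeros((600,800,3),np.uint8); o[:320,:512]=cv2.resize(w,(512,320)); o[320:600,:448]=cv2.resize(t[90:290,130:450],(448,280)); o[320:600,450:800]=cv2.resize(s[170:290,250:400],(350,280))
cv2.imwrite('pics/m7.png',o[:,:,::-1])
E
```

```text
33.85 yaw 0.342 F [0.7 0.3 0.5] M [-0.08   0.126  0.012] q7 0.71 e7 -0.002 w 0.982 [ 0.4057 -0.1841  0.2778]
```

View pics/m7.png

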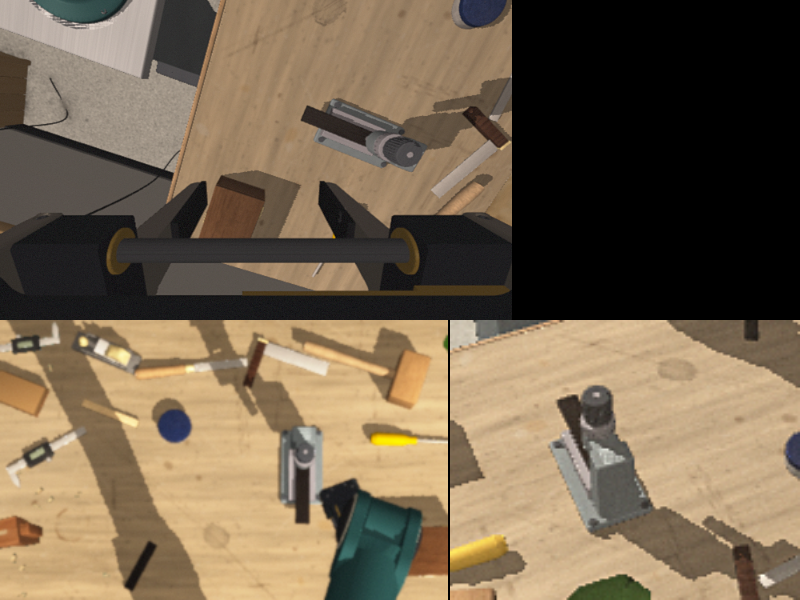

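All three views show the blank on the table, straight, with its end under the spindle. The tin, offcut and screwdriver haven't moved. Final numeric check, then hand in.

Run:
```python
from h import *
z=np.load('pics/top7.png.npz'); im=z['im']; c=dict(mtx=z['mtx'],view=z['view'])
m=(im.max(2)<60).astype(np.uint8); m[:195]=0;m[245:]=0;m[:,:334]=0;m[:,358:]=0
k=max(cv2.findContours(m,0,1)[0],key=cv2.contourArea)
W=np.array([onz(c,p[0],.04)[:2] for p in k],np.float32)*1000
print(cv2.boundingRect(k),cv2.boxPoints(cv2.minAreaRect(W)).round(1))
ctrl.job_done()
```

```text
(341, 195, 9, 39) [[ 462.9 -126.5]
 [ 575.3 -129.3]
 [ 575.9 -105.7]
 [ 463.5 -102.9]]
the job is handed in; nothing more can be done
```

I laid the blank home on the gauge, screwed the spindle down by the ratchet cap until the clutch slipped, let go and handed the job in at about 34 s. No verdict was reported.

- **Blank:** It was pushed in until it stalled against the column. The last top view puts its front end at x = 0.463 m, where 0.462–0.463 means it is home. It is centred within about 2 mm and straight within about 0.02 rad.
- **Spindle:** Torque at the cap ran free at 0.32 N m, rose once the spindle touched, and levelled near 0.53. It reached about 0.57 after roughly 0.42 rad of slip. That puts the pressure near 48 N, but this is inferred from torque and angle; the contact force was never measured. The readings scattered by about 0.04 N m, so the start of slip, and with it the slip, is known only to about 0.1 rad.
- **Other things:** In the last pictures the tin, offcut and screwdriver look where they were (judged by eye). The gripper was open and clear.

**What went wrong or disagreed**
- The first two grasps closed on nothing. The real fingertips reach about 20 mm less far than described, so I felt downward without load until the third grasp held, at the expected 30 mm.
- While tightening there was an unexplained sideways force of about 6 N on the tool; it was gone on release.

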